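Tighten the ratchet glue-up clamp on a wooden blank

ROBOT

A 6-joint arm with a two-finger parallel gripper is mounted at the origin on the work surface. World frame = base frame: x ahead of the robot, y to its left, z up, the work surface at z = 0. Lengths are in mm, angles in degrees, forces in N, time in s.
With the tool pointing down it reaches from about 375 to 900 mm from the base axis. Payload 3.1 kg.
Tool frame: the origin (TCP) lies at the very end of the fingers, on their centre line; the grasp point (between the pads) lies 19 mm behind it (bot.hold_point_z is the distance from the TCP to the grasp point, in mm); z points along the fingers, y is the line along which they close (so a half turn about z gives the same grasp; the last joint's range is limited). The gripper opens to 85 mm and grips with 20 to 120 N. Pads are 22 mm wide; open, the fingers measure 114 mm over their backs; the gripper's body (76 mm by 85 mm) begins 54 mm behind the grasp point. The pads swing forward as they close: fully open they stand 13 mm farther back than shut.
Start: joints at [-82.993, 30.224, 82.088, -0, 67.689, -10.227], TCP at [185.201, -596.906, 231.31] pointing down, gripper open.
Joint ranges: [-176.69, 176.69], [-43.24, 126.21], [12.49, 139.97], [-82, 262], [0, 151.66], [-163.58, 163.58]. Speed limits (degrees/s): [159.86, 159.86, 180, 180, 180, 180].

INTERFACE

Orientations are given as a 3x3 rotation matrix whose columns are the frame's x, y, z axes.
In Python, from bench import bot, vision, ticket, nets gives the robot as it stands. The module is installed in compiled form; this text tells all that it offers.
- The arm moves only by the tool drive_tool, never from a script. Its argument "deltas" is text: rows parted by semicolons, each of 6 numbers parted by spaces: the shift along the tool's x, y, z in mm, then the turn, a rotation vector about the tool's x, y, z in degrees. A call has 1 to 8 rows; each row shifts and turns the commanded pose from where the row before left it, along the tool's axes as they then stand; what a row does not reach is not made up. A row lasts 1/12 s, in which the tool goes at most 41.7 mm and 7.16 degrees, less where a joint would pass 70% of its speed; a pose out of reach is approached as far as the arm can. A call is refused whole if a number of a shift passes 41.7 or a number of a turn 7.16, either way. A call with a gripper value outside its range is refused whole. "gripper" is the opening, from -1 (shut) to 1 (fully open), so that 0 is half open, set as the call begins (left out, the last holds). The fingers move at their own pace and stop on an object; the grip force is fixed at half the most. Time passes only in rows, so rows that do not move let the fingers close. It gives the time, the measured TCP pose, the force, the opening and the grip force at its end, in the units of the state.
- bot.get_state(): the state, without advancing time (a new reading comes with each control period).
- vision.read_camera(name): name is "side" or "top"; returns a dict with "image" (420x560x3 uint8, red, green, blue), "z_map" (420x560 float32, mm along the optical axis (not along the pixel's ray), 0 where there is no reading), "K" (3x3 intrinsics, pixels), "D" ([k1, k2, p1, p2, k3] as OpenCV has them; the pictures are not rectified), "R" (3x3) and "t" (3): a world point X has camera coordinates R X + t. Camera axes: x right, y down, z forward; pixel columns grow to the right and rows downward; lengths in mm; the calibration is good to about 2 mm. A picture is of the moment at which its call begins.
- ticket.finish_job(): hands the job in; it is judged then, once.
Trained networks look in a picture, given as the dict that the camera call returned (one of the last four; its "shot" number tells which), for a name from the list of things; names that differ only in an ending like _2 or _b are one class to them, and where a whole thing is asked for, a point or a joint stands for the part that bears it (a point fixed in the world has none). Each returns a list of dicts, best first, with "confidence" (0 to 1); they miss things now and then, are a little off and sometimes report something else, mostly with a low value. They report only what shows in the picture. A call takes as long as a camera call. They do not tell look-alikes from the thing itself.
- nets.boxes_of(picture, query): "location" ([x, y, z] in mm, in the coordinates of the camera as it stood for that picture, good to about 4 mm: the middle of the surface that is visible of it).
- nets.cut_out(picture, query): "pixels" (420x560 bool, what is visible of it).
The state is a dict: "clock": time; "joints": joint angles; "joint_vel": joint speeds; "tau": joint torques, N m; "eef_pos": TCP position; "orientation": TCP orientation; "force": force on the tool from outside, world axes, zero at the start; "ft_torque": the same for the moment, N m; "finger_gap": opening from 0.0 (shut) to 1.0 (fully open); "grip_force": force on a finger pad.
Only numpy, scipy, OpenCV 4.12 (cv2) and the standard library are available. Lean on these libraries where they do the work, as an engineer would, in place of code of your own. Each camera call takes 0.05 s, during which the arm holds its last target. There are 200 camera calls.

TASK

Clamp the wooden blank firmly between the sliding jaw and the fence by working the ratchet crank back and forth, then let go. The ratchet may be set either way: feel which way the crank grips and which way it spins loose, and if it winds the jaw open instead of closed, turn the sunken reversing knob over to its other end first. Stop as soon as the crank goes firm so that the soft wood is not crushed, move the jaw and blank only through the crank, and leave the other things on the bench where they are.

Things in the scene. Friction and masses are not known exactly. Their poses are not given: they have to be found in the camera images.
- pivot (a point): Centre of the crank's pivot on the surface of the fixed green clamp's sloping face, 150 mm above the bench. Axes: x up the slope, away from the robot; y level along the face, towards the jaws; z square out of the face, leaning 30 degrees from vertical towards the robot. Approach along this z: a lamp bar above blocks a tool coming straight down.
- crank (a joint): Crank angle about the face's z, rad: 0 = arm straight down the slope, positive = swung towards the jaws, stops at -0.8 and 0.8; stays where left. Set to close, positive swings push the jaw to the fence, 15 mm per rad, and negative swings spin loose (under 3 N at the grip). Set to open, negative swings draw the jaw back and positive ones spin loose. Up to 0.35 rad is lost at each reversal.
- grip_mid (a point): Middle of the crank's red round grip, 24 mm diameter, 57 mm long, along the face's z, free to spin on the crank, 90 mm from the pivot's axis. Middle 50 mm out from the face, end 77 mm, steel arm's top 18 mm. Driving the free jaw takes about 5 N here; once the blank is clamped each further newton adds about 6 N on it (crushed above 150 N). Its x and y turn with the spinning grip.
- well_mouth (a point): Centre of the mouth of the round well, 86 mm diameter and 36 mm deep, sunk square into the sloping face, 165 mm from the pivot towards the side away from the jaws (face -y) and 60 mm down the slope. Axes as pivot.
- knob_mid (a point): Middle of the reversing knob's orange bar: 52 mm long (own x), 15 wide (own y), 25 high, top 7 mm and foot 32 mm below the well's mouth; turns about the well's axis (own z). It rests at either of two ends, 0.75 rad each side of pointing up the slope, and snaps on once past the middle. One end sets the ratchet to close the jaw, the other to open it; unmarked, starts at either.
- jaw: Dark sliding jaw, 110 mm long, 35 mm thick, 55 mm high, on the base plate. Origin under its centre; slides along its own +y (the face's y) towards the fence, up to 50 mm from its start and 22 mm back, and stays where it is wound to. Its working face is 17.5 mm from its origin in +y.
- fence: Grey fixed fence, 150 x 30 x 55 mm, on the base plate; its face towards the jaw is 15 mm from its origin.
- blank: Pale wooden blank, 140 x 70 x 40 mm, 0.25 kg, lying loose on the base plate between jaw and fence, 70 mm side along the clamping direction; at first 15 to 28 mm of total gap. Origin under its centre.
- clamp: Clamp base, origin on the bench under the pivot, x away from the robot, y to the jaws; plate 20 mm thick, x -180 to 110 mm, y -230 to 320. Its yellow lamp bar is 24 mm thick, underside 304 mm above the bench, at x -70 mm, y -62 to 124 mm, over the crank's grip but not over the knob; lamp post at x 85, y 115 mm.
- offcut: Bystander: dark wood offcut 50 x 100 x 20 mm on the base plate in front of the blank.
- sanding_block: Bystander: cork block 55 x 90 x 30 mm on the base plate below the well.
- glue: Bystander: white bottle 56 mm diameter, 150 mm tall, left of the clamp.
- mallet: Bystander: wooden mallet, 280 mm long, right of the clamp.
- driver: Bystander: screwdriver, 200 mm, left of the clamp.
- plane: Bystander: wooden hand plane 200 x 60 mm, 95 mm high, left of the clamp.
- pot: Bystander: blue pot 80 mm diameter, 100 mm tall, right of the clamp, near its back.
Things that resemble listed ones, but are neither listed nor needed, are in the scene too. Leave any green or yellow look-alike of the blank alone.

How it is judged:
By the outcome, as a careful person would: the job done as asked, in the order asked, and still so for the second after the job is handed in, with the robot touching nothing.
It also fails if it takes over 72 s, if anything falls off the work surface, if the arm or the gripper's body presses on something with over 40 N, if the wrist force passes 120 N, or if a joint passes its speed limit or range.

## Working session

There is one attempt and no reset: what is moved stays moved. The work goes in short steps, Python scripts to look and compute and a tool call to move; the robot and the scene stay as the last step left them, time stands still between calls to the robot, and variables do not carry over. Pictures are saved under pics/ and viewed, at most 10 in all, crops included, and the job is handed in when it is done.

Besides the shell and the picture viewer there is one more tool, called after "Request:" in YAML: its name, and indented under it one key for each argument. drive_tool: Moves the arm, as the interface text tells. Its arguments: {"type":"object","properties":{"deltas":{"type":"string"},"gripper":{"type":"number"}},"required":["deltas"]}

```bash
mkdir -p pics; cat > h.py <<'E'
import numpy as np, cv2
from bench import bot, vision, ticket, nets
def toworld(p,P): return p["R"].T@(np.asarray(P)-p["t"])
def cloud(p,mask):
    v,u=np.nonzero(mask&(p["z_map"]>0)); z=p["z_map"][v,u]
    n=cv2.undistortPoints(np.stack([u,v],1).astype(np.float64)[:,None],p["K"],np.array(p["D"],float))[:,0]
    return (np.c_[n*z[:,None],z]-p["t"])@p["R"]
def save(p,n): cv2.imwrite("pics/"+n,p["image"][:,:,::-1])
E
python3 - <<'E'
from h import *
np.set_printoptions(precision=1,suppress=True)
for c in ("top","side"):
    p=vision.read_camera(c); save(p,c+"0.png")
    print(c, "campos",-p["R"].T@p["t"])
    for q in ("crank","grip_mid","knob_mid","jaw","fence","blank","clamp","well_mouth","offcut","sanding_block"):
        try:
            for d in nets.boxes_of(p,q)[:3]: print(q,round(d["confidence"],2),toworld(p,d["location"]))
        except Exception as e: print(q,e)
print(bot.get_state())
E
```

```text
top campos [ 345.1   30.9 1547.3]
crank 0.81 [659.3 -78.9 163.2]
crank 0.66 [ 540.9 -480.5   25.2]
crank 0.52 [525.  129.3  38.2]
grip_mid 0.57 [ 586.6 -104.7  172.3]
knob_mid 0.72 [ 664.  -231.3  100.7]
jaw 0.95 [659.7  81.   73.6]
fence 0.97 [640.  211.   73.9]
fence 0.25 [561.  504.6  98.4]
blank 0.97 [646.2 158.   54. ]
blank 0.96 [369.9 258.6  42.2]
blank 0.59 [760.1 374.3  40.1]
clamp 0.79 [631.4 -47.8  89.7]
well_mouth 0.76 [684.3 -97.5 142.6]
offcut 0.58 [523.  126.4  37.7]
offcut 0.56 [642.6 207.7  74.2]
sanding_block 0.78 [ 578.3 -238.4   47.1]
side campos [-291.9  836.8  923.5]
crank 0.79 [641.  -84.1 142.7]
grip_mid 0.49 [588.3 -97.1 155.1]
knob_mid 0.63 [517.  141.6  33.8]
knob_mid 0.52 [ 660.3 -223.9  102.7]
jaw 0.57 [659.2  96.8  62. ]
fence 0.64 [634.2 221.4  59.5]
blank 0.91 [626.6 159.4  57.6]
blank 0.87 [353.5 263.1  41.2]
blank 0.83 [747.2 390.3  40.3]
clamp 0.81 [620.6   8.3  87.2]
well_mouth 0.96 [662.2 -54.8 128. ]
well_mouth 0.75 [ 662.2 -222.5  101.3]
offcut 0.71 [520.3 142.5  32. ]
offcut 0.3 [370.4 507.1  31.4]
sanding_block 0.74 [ 572.8 -224.8   45.7]
sanding_block 0.26 [621.8   9.   81.7]
{'clock': 1.1, 'joints': array([-83. ,  30.2,  82.1,  -0. ,  67.7, -10.2]), 'joint_vel': array([-0. , -0. , -0.1,  0. , -0. , -0.1]), 'tau': array([  0. , -44.2, -17.8,  -0. ,   0. ,   0. ]), 'eef_pos': array([ 185.2, -596.9,  231.3]), 'orientation': array([[ 1. ,  0.3, -0. ],
       [ 0.3, -1. , -0. ],
       [-0. ,  0. , -1. ]]), 'force': array([0.5, 0.9, 0. ]), 'ft_torque': array([ 0.,  0., -0.]), 'grip_force': 0.0, 'finger_gap': 0.9970348043991806}
```

View pics/top0.png

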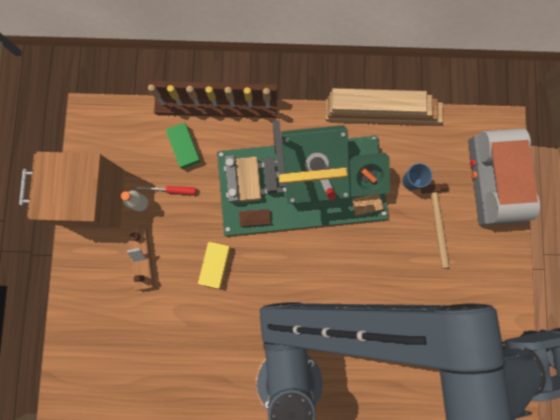

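View pics/side0.png

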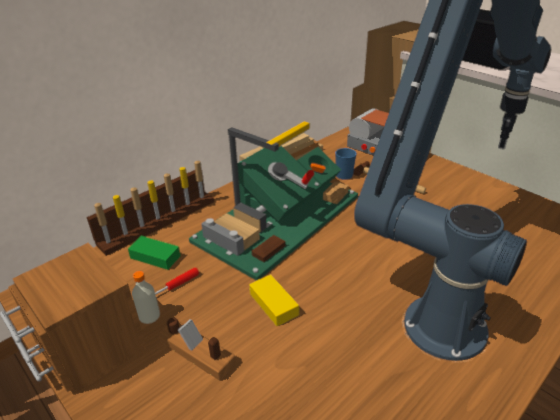

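The top view shows the lamp bar (280–346, 175), the red grip (330,190), the knob (369,176), the jaw (271,176) and the blank (249,180). The clamp is yawed a few degrees. I'll fit it from the lamp bar, the plane of the face and the grip.

```bash
cat >> h.py <<'E'
def hsv(p): return cv2.cvtColor(p["image"],cv2.COLOR_RGB2HSV).astype(int)
def allcloud(p):
    z=p["z_map"]; v,u=np.mgrid[0:420,0:560]
    n=cv2.undistortPoints(np.stack([u.ravel(),v.ravel()],1).astype(np.float64)[:,None],p["K"],np.array(p["D"],float))[:,0]
    zz=z.ravel()[:,None]
    W=((np.c_[n*zz,zz]-p["t"])@p["R"]).reshape(420,560,3); W[z<=0]=np.nan
    return W
E
python3 - <<'E'
from h import *
np.set_printoptions(precision=2,suppress=True)
for c in ("top","side"):
    p=vision.read_camera(c); W=allcloud(p); H=hsv(p); h,s,v=H[...,0],H[...,1],H[...,2]
    box=(W[...,0]>480)&(W[...,0]<800)&(W[...,1]>-330)&(W[...,1]<300)
    def fit(m,name):
        P=W[m]; 
        if len(P)<5: print(c,name,len(P)); return P
        r=cv2.minAreaRect(P[:,:2].astype(np.float32)); print(c,name,len(P),"med",np.median(P,0),"rect",r,"z",np.percentile(P[:,2],[5,50,95])); return P
    fit(box&(W[...,2]>285)&(h>15)&(h<35)&(s>120),"bar")
    fit(box&(W[...,2]>120)&((h<5)|(h>174))&(s>150)&(v>80),"grip")
    P=fit(box&(W[...,2]>60)&(W[...,1]<-150)&(h>=4)&(h<15)&(s>180)&(W[...,2]<150),"knob")
    if len(P): print(c,"knobdir",np.linalg.svd(P-P.mean(0))[2][0])
    g=box&(h>60)&(h<95)&(s>60)&(W[...,2]>50)&(W[...,2]<200)
    P=W[g]; n=np.linalg.svd(P-np.median(P,0),full_matrices=False)[2][2]
    for _ in range(6):
        d=(P-np.median(P,0))@n; k=abs(d-np.median(d))<4; Q=P[k]; m=Q.mean(0); n=np.linalg.svd(Q-m,full_matrices=False)[2][2]
        P=W[g][abs((W[g]-m)@n)<8]
    n*=np.sign(n[2]); print(c,"plane n",n,"d",n@m,"N",len(Q),"tilt",np.degrees(np.arccos(n[2])),"yaw",np.degrees(np.arctan2(-n[1],-n[0])))
    for q in ("jaw","fence","blank"):
        d=nets.cut_out(p,q)[0]["pixels"]&box; zt=np.nanpercentile(W[d][:,2],80); fit(d&(abs(W[...,2]-zt)<5),q)
    for d in nets.cut_out(p,"pivot")[:1]: fit(d["pixels"],"pivotcut")
    y0,y1,x0,x1=(110,245,210,400) if c=="top" else (120,270,190,370)
    cv2.imwrite(f"pics/{c}1.png",cv2.resize(p["image"][y0:y1,x0:x1,::-1],None,fx=4,fy=4,interpolation=cv2.INTER_CUBIC))
E
```

```text
top bar 625 med [609.53 -41.27 324.6 ] rect ((611.093017578125, -41.32954406738281), (25.588552474975586, 181.86708068847656), 7.574013710021973) z [317.93 324.6  329.07]
top grip 62 med [ 586.4  -107.2   172.72] rect ((590.5812377929688, -106.40750885009766), (40.5674934387207, 20.111791610717773), 1.5372928380966187) z [149.12 172.72 179.5 ]
top knob 9 med [ 660.36 -232.84  115.59] rect ((661.0467529296875, -232.77182006835938), (35.89857864379883, 6.1041364669799805), 54.888973236083984) z [109.38 115.59 119.01]
top knobdir [-0.59 -0.78 -0.23]
top plane n [-0.46 -0.1   0.88] d -178.69822374357474 N 1725 tilt 28.370245890271853 yaw 12.435008022162055
top jaw 270 med [663.47  82.5   75.64] rect ((664.406005859375, 83.55220794677734), (110.24726104736328, 34.76750946044922), 7.959477424621582) z [72.96 75.64 80.32]
top fence 157 med [645.7  208.49  77.83] rect ((647.3604125976562, 208.01222229003906), (147.4103546142578, 29.512041091918945), 8.195466995239258) z [75.13 77.83 83.59]
top blank 673 med [650.24 155.74  60.24] rect ((651.1834716796875, 156.36785888671875), (139.5379638671
[... 541 characters left out ...]
[ 660.72 -227.86  103.82] rect ((665.8944702148438, -231.58494567871094), (49.577110290527344, 92.96256256103516), 41.49847412109375) z [ 88.08 103.82 116.43]
side knobdir [-0.2   0.9   0.38]
side plane n [-0.49 -0.06  0.87] d -209.04731536400203 N 2448 tilt 29.937445972623582 yaw 7.43636504769903
side jaw 240 med [660.06  88.26  72.23] rect ((666.1343994140625, 73.82981872558594), (112.85331726074219, 67.47825622558594), 9.898117065429688) z [68.49 72.23 75.07]
side fence 235 med [643.22 213.86  71.92] rect ((644.5553588867188, 211.7626953125), (143.23876953125, 32.95548629760742), 6.078673362731934) z [67.88 71.92 75.55]
side blank 0
side pivotcut 4730 med [nan nan nan] rect ((780.7243041992188, -175.1240234375), (316.2295837402344, 538.9640502929688), 14.2235746383667) z [nan nan nan]
  return np.nanmean(a, axis, out=out, keepdims=keepdims)
```

View pics/top1.png

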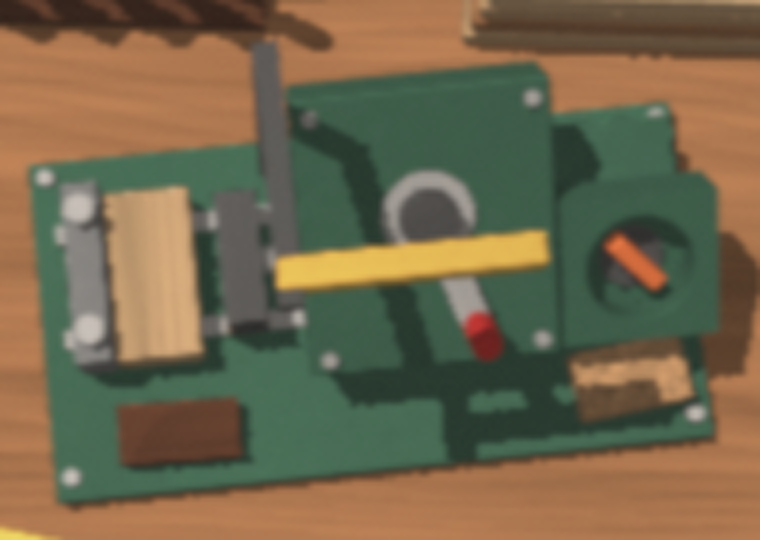

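Yaw is about 7.5°, the pivot is near (684,-62,150), the crank is at about -0.3 rad and the knob is at its +0.75 end. I'll build the frame and plan the tool orientation as [xf, -yf, -zf].

```bash
cat >> h.py <<'E'
from scipy.spatial.transform import Rotation as Rn
YAW=np.radians(7.5); PIV=np.array([684.5,-61.6,150.])
RZ=Rn.from_euler("z",YAW).as_matrix()
RF=RZ@Rn.from_euler("y",-30,degrees=True).as_matrix()   # cols xf,yf,zf
RT=RF@np.diag([1,-1,-1.])
def face(p): return RF.T@(np.asarray(p)-PIV)
def world(f): return PIV+RF@np.asarray(f,float)
def rep():
    s=bot.get_state(); R=s["orientation"]
    print("t",s["clock"],"TCP",s["eef_pos"],"face",face(s["eef_pos"]),"F_face",RF.T@s["force"],"gap",s["finger_gap"],"gf",s["grip_force"])
    print("rotvec left (tool)",np.degrees(Rn.from_matrix(R.T@RT).as_rotvec())); return s
E
python3 - <<'E'
from h import *
np.set_printoptions(precision=2,suppress=True)
s=rep(); print(RF)
a=np.arctan2(0,1)
for n,p in (("topgrip",[586.4,-107.2,172.7]),("sidegrip",[584.6,-96.5,155.3]),("jaw",[664,83,75]),("fence",[646.5,208.5,75]),("blank",[650.5,156,60]),("knob",[662,-231,103])):
    f=face(p); print(n,f,np.arctan2(f[1],-f[0]), "clamp",RZ.T@(np.array(p)-PIV))
t=world([-86,-27,180]); print("standoff",t,"tool shift after rot",RT.T@(t-s["eef_pos"]))
E
```

```text
t 1.6 TCP [ 185.21 -596.92  231.32] face [-448.56 -465.57  352.87] F_face [ 0.43 -0.18 -0.21] gap 0.9978111119723377 gf 0.0
rotvec left (tool) [-2.55 29.93  9.51]
[[ 0.86 -0.13 -0.5 ]
 [ 0.11  0.99 -0.07]
 [ 0.5   0.    0.87]]
topgrip [-78.03 -32.41  71.27] -0.3935975606809241 clamp [-103.21  -32.41   22.7 ]
sidegrip [-87.07 -21.56  56.39] -0.24275231174705603 clamp [-103.6   -21.56    5.3 ]
jaw [-38.76 146.04 -64.23] 1.3113927246141732 clamp [ -1.45 146.04 -75.  ]
fence [-39.6  272.75 -63.74] 1.4266313193546758 clamp [ -2.42 272.75 -75.  ]
blank [-49.6  220.18 -75.29] 1.3492397812581984 clamp [ -5.31 220.18 -90.  ]
knob [ -61.97 -165.01  -18.49] -1.2115610869578086 clamp [ -44.42 -165.01  -47.  ]
standoff [ 524.95 -109.84  262.88] tool shift after rot [ 362.56 -438.57  172.87]
```

Request:
drive_tool:
  deltas: "0 0 0 -0.51 5.99 1.9;0 0 0 -0.51 5.99 1.9;0 0 0 -0.51 5.99 1.9;0 0 0 -0.51 5.99 1.9;0 0 0 -0.51 5.99 1.9;0 0 0 0 0 0"
  gripper: 1

```text
clock: 2.1
eef_pos: [181.8, -597.1, 229.3]
orientation: [[0.859, 0.125, 0.497], [0.107, -0.992, 0.066], [0.501, -0.004, -0.865]]
force: [0.2, 0.1, -0.8]
finger_gap: 0.992
grip_force: 0.0
```

Request:
drive_tool:
  deltas: "30 -37 0 0 0 0;30 -37 0 0 0 0;30 -37 0 0 0 0;30 -37 0 0 0 0;30 -37 0 0 0 0;30 -37 0 0 0 0;30 -37 0 0 0 0;30 -37 0 0 0 0"

```text
clock: 2.77
eef_pos: [332.3, -314.2, 337.2]
orientation: [[0.859, 0.132, 0.495], [0.115, -0.991, 0.065], [0.499, 0.001, -0.867]]
force: [0.6, -0.2, 0.8]
finger_gap: 0.999
grip_force: 0.0
```

```bash
python3 - <<'E'
from h import *
np.set_printoptions(precision=2,suppress=True)
s=rep(); print("togo",RT.T@(world([-86,-27,150])-s["eef_pos"]),s["joints"])
E
```

```text
t 2.7667 TCP [ 332.27 -314.22  337.16] face [-237.4  -204.48  353.18] F_face [ 0.88 -0.24  0.39] gap 0.9992804438486591 gf 0.0
rotvec left (tool) [0.03 0.08 0.1 ]
togo [ 151.4  -177.48  203.18] [-77.82   5.37 108.95  32.75  66.76  -8.92]
```

Request:
drive_tool:
  deltas: "30 -35 15 0 0 0;30 -35 15 0 0 0;30 -35 15 0 0 0;30 -35 15 0 0 0;31 -37 15 0 0 0;0 0 41 0 0 0;0 0 41 0 0 0;0 0 30 0 0 0"

```text
clock: 3.43
eef_pos: [510.9, -138.5, 247.8]
orientation: [[0.858, 0.136, 0.496], [0.119, -0.991, 0.065], [0.5, 0.003, -0.866]]
force: [-0.6, -0.3, 0.4]
finger_gap: 0.998
grip_force: 0.0
```

```bash
python3 - <<'E'
from h import *
np.set_printoptions(precision=2,suppress=True)
rep()
for c in ("top","side"):
    p=vision.read_camera(c); W=allcloud(p); h,s,v=[hsv(p)[...,i] for i in range(3)]
    F=(W-PIV)@RF
    m=(abs(F[...,0]+70)<60)&(abs(F[...,1])<90)&(F[...,2]>15)&(F[...,2]<95)&((h<5)|(h>174))&(s>140)
    P=F[m]; print(c,len(P),np.median(P,0),P.min(0),P.max(0))
    y0,y1,x0,x1=(110,245,210,400) if c=="top" else (90,240,210,400)
    cv2.imwrite(f"pics/{c}2.png",cv2.resize(p["image"][y0:y1,x0:x1,::-1],None,fx=4,fy=4,interpolation=cv2.INTER_CUBIC))
E
```

```text
t 3.4333 TCP [ 510.93 -138.51  247.78] face [-108.83  -53.6   175.74] F_face [-0.32 -0.18  0.61] gap 0.9979280871119477 gf 0.0
rotvec left (tool) [ 0.02 -0.02  0.36]
top 68 [-77.45 -31.57  71.87] [-94.42 -46.7   18.08] [-71.74 -21.86  83.32]
side 91 [-86.59 -21.68  55.23] [-95.36 -38.19  23.83] [-74.48 -15.33  74.23]
```

View pics/side2.png

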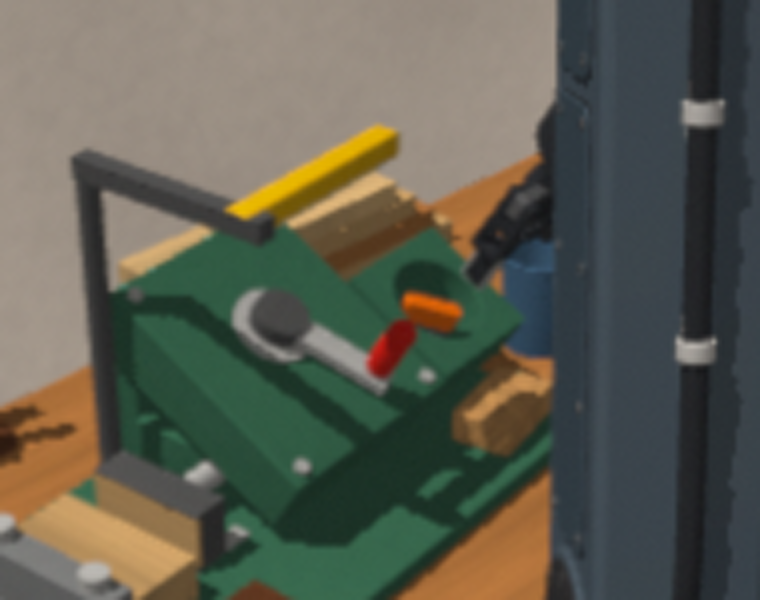

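Request:
drive_tool:
  deltas: "2 5 20 0 0 0.3;0 0 20 0 0 0;0 0 20 0 0 0;0 0 20 0 0 0;0 0 10 0 0 0;0 0 0 0 0 0;0 0 0 0 0 0"

```text
clock: 4.12
eef_pos: [557.0, -139.8, 172.7]
orientation: [[0.858, 0.127, 0.497], [0.109, -0.992, 0.065], [0.501, -0.001, -0.865]]
force: [0.7, -0.4, 0.9]
finger_gap: 1.0
grip_force: 0.0
```

```bash
python3 - <<'E'
from h import *
np.set_printoptions(precision=2,suppress=True)
rep()
E
```

```text
t 4.1167 TCP [ 556.99 -139.75  172.7 ] face [-106.96  -60.84   87.96] F_face [ 1.03 -0.48  0.47] gap 0.9995753529546398 gf 0.0
rotvec left (tool) [ 0.02 -0.09 -0.2 ]
```

Request:
drive_tool:
  deltas: "12 -15 0 0 0 -0.2;11 -15 0 0 0 0;0 0 0 0 0 0;0 0 20 0 0 0;0 0 20 0 0 0;0 0 10 0 0 0;0 0 0 0 0 0;0 0 0 0 0 0"

```text
clock: 4.78
eef_pos: [597.2, -104.6, 140.4]
orientation: [[0.858, 0.129, 0.497], [0.112, -0.992, 0.065], [0.501, -0.0, -0.866]]
force: [-0.1, -0.6, -0.0]
finger_gap: 1.0
grip_force: 0.0
```

```bash
python3 - <<'E'
from h import *
np.set_printoptions(precision=2,suppress=True)
rep()
p=vision.read_camera("side")
cv2.imwrite(f"pics/s3.png",cv2.resize(p["image"][90:240,210:400,::-1],None,fx=4,fy=4,interpolation=cv2.INTER_CUBIC))
E
```

```text
t 4.7833 TCP [ 597.23 -104.65  140.44] face [-84.58 -31.29  37.79] F_face [-0.14 -0.55  0.05] gap 1.0002738794239212 gf 0.0
rotvec left (tool) [ 0.03 -0.05 -0.07]
```

View pics/s3.png

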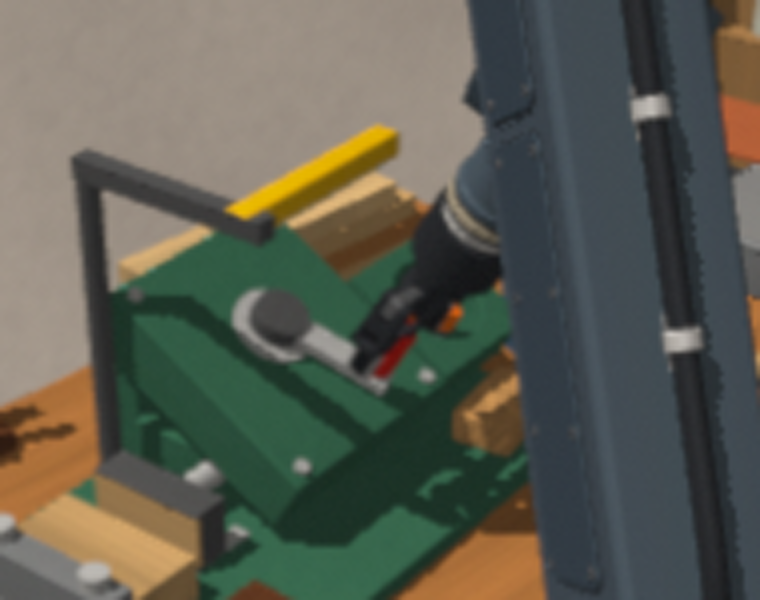

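The finger at (385,335) straddles the red grip at (398,350). Closing.

Request:
drive_tool:
  deltas: "-3 0 4 0 0 0;0 0 0 0 0 0;0 0 0 0 0 0;0 0 0 0 0 0;0 0 0 0 0 0;0 0 0 0 0 0;0 0 0 0 0 0;0 0 0 0 0 0"
  gripper: -1

```text
clock: 5.5
eef_pos: [596.8, -104.5, 135.5]
orientation: [[0.858, 0.129, 0.497], [0.112, -0.992, 0.065], [0.501, 0.0, -0.865]]
force: [-3.5, -1.1, 6.5]
finger_gap: 0.266
grip_force: 58.3
```

```bash
python3 - <<'E'
from h import *
np.set_printoptions(precision=2,suppress=True)
rep()
E
```

```text
t 5.5 TCP [ 596.81 -104.53  135.48] face [-87.41 -31.12  33.7 ] F_face [ 0.13 -0.62  7.43] gap 0.2655252877204832 gf 58.34202915430069
rotvec left (tool) [ 0.05 -0.07 -0.08]
```

Request:
drive_tool:
  deltas: "-2 -6.1 0 0 0 0;-1.5 -6.1 0 0 0 0;-1.1 -6.2 0 0 0 0;-0.7 -6.3 0 0 0 0"

```text
clock: 5.83
eef_pos: [589.6, -81.3, 133.1]
orientation: [[0.858, 0.127, 0.498], [0.111, -0.992, 0.063], [0.502, 0.002, -0.865]]
force: [-2.6, -1.0, 6.1]
finger_gap: 0.266
grip_force: 58.6
```

Request:
drive_tool:
  deltas: "-0.2 -6.3 0 0 0 0;0.2 -6.3 0 0 0 0;0.6 -5.4 0 0 0 0;1 -6.2 0 0 0 0"

```text
clock: 6.17
eef_pos: [588.0, -57.3, 134.0]
orientation: [[0.858, 0.127, 0.498], [0.111, -0.992, 0.062], [0.502, 0.002, -0.865]]
force: [-3.7, -5.1, 6.6]
finger_gap: 0.266
grip_force: 58.7
```

```bash
cat >> h.py <<'E'
def jaw():
    p=vision.read_camera("top"); W=allcloud(p)
    C=(W-PIV)@RZ; H=hsv(p)
    m=(C[...,0]>-45)&(C[...,0]<40)&(C[...,1]>115)&(C[...,1]<250)&(C[...,2]>-90)&(C[...,2]<-60)
    dark=m&(H[...,1]<60)&(C[...,1]<225)
    wood=m&(H[...,1]>70)&(H[...,0]<25)
    print("jaw y",np.median(C[dark][:,1]),np.percentile(C[dark][:,1],[5,95]),"blank y",np.median(C[wood][:,1]),dark.sum(),wood.sum())
    return p
E
python3 - <<'E'
from h import *
np.set_printoptions(precision=2,suppress=True)
rep(); jaw()
E
```

```text
t 6.1667 TCP [588.   -57.28 133.98] face [-90.38  16.88  33.68] F_face [-0.4  -4.55  7.91] gap 0.26616260376462414 gf 58.66508424282074
rotvec left (tool) [ 0.2  -0.13 -0.1 ]
jaw y 146.78934009257352 [130.63 162.67] blank y 214.03757544040496 282 204
```

Request:
drive_tool:
  deltas: "1.2 -5.4 0 0 0 0;1.5 -5.2 0 0 0 0;1.8 -5 0 0 0 0;2.1 -5 0 0 0 0;2.8 -5.6 0 0 0 0;0 0 0 0 0 0"

```text
clock: 6.72
eef_pos: [593.4, -29.5, 139.2]
orientation: [[0.857, 0.129, 0.499], [0.112, -0.992, 0.063], [0.503, 0.002, -0.864]]
force: [-1.4, -1.1, 5.8]
finger_gap: 0.266
grip_force: 58.7
```

```bash
python3 - <<'E'
from h import *
np.set_printoptions(precision=2,suppress=True)
rep(); jaw()
E
```

```text
t 6.7167 TCP [593.37 -29.52 139.18] face [-80.04  43.7   33.71] F_face [ 1.57 -0.93  5.79] gap 0.26649098335709076 gf 58.695486187934875
rotvec left (tool) [ 0.14 -0.21 -0.04]
jaw y 146.80191927714438 [130.39 162.83] blank y 217.19245272342965 285 217
```

The jaw didn't move over a large positive swing and the resistance was near 1 N, so the ratchet is set to open. I'll release the grip and go to the knob.

Request:
drive_tool:
  deltas: "0 0 0 0 0 0;0 0 0 0 0 0;0 0 0 0 0 0;0 0 0 0 0 0;0 0 -20 0 0 0;0 0 -25 0 0 0;0 0 -30 0 0 0;0 0 0 0 0 0"
  gripper: 0.2

```text
clock: 7.43
eef_pos: [554.0, -34.1, 205.7]
orientation: [[0.857, 0.129, 0.499], [0.112, -0.992, 0.064], [0.503, 0.001, -0.864]]
force: [0.5, 0.1, -0.3]
finger_gap: 0.602
grip_force: 0.0
```

Request:
drive_tool:
  deltas: "2 35 0 0 0 -7.1;3 35 0 0 0 -7.1;3 35 0 0 0 -7.1;3 35 0 0 0 -7.1;3 35 0 0 0 -7.1;3 33 0 0 0 -7.1;0 0 0 0 0 0"
  gripper: -0.13

```text
clock: 8.02
eef_pos: [650.8, -219.4, 244.1]
orientation: [[0.543, 0.671, 0.505], [0.755, -0.653, 0.056], [0.367, 0.35, -0.862]]
force: [0.7, -0.8, 1.4]
finger_gap: 0.433
grip_force: 0.0
```

```bash
python3 - <<'E'
from h import *
np.set_printoptions(precision=2,suppress=True)
s=rep(); print(s["joints"])
for c in ("top","side"):
    p=vision.read_camera(c); W=allcloud(p); h,sa,v=[hsv(p)[...,i] for i in range(3)]
    F=(W-PIV)@RF
    m=(np.hypot(F[...,0]+60,F[...,1]+165)<40)&(F[...,2]<5)&(F[...,2]>-40)&(h>2)&(h<16)&(sa>170)
    P=F[m]; 
    if len(P)>3:
        r=cv2.minAreaRect(P[:,:2].astype(np.float32)); print(c,len(P),np.median(P,0),r,P[:,2].min(),P[:,2].max())
    save(p,c+"4.png")
cv2.imwrite("pics/s4.png",cv2.resize(p["image"][90:240,210:400,::-1],None,fx=4,fy=4,interpolation=cv2.INTER_CUBIC))
R=s["orientation"]; d=world([-60,-165,0])
print("to go tool", R.T@(d-s["eef_pos"]))
E
```

```text
t 8.0167 TCP [ 650.83 -219.43  244.09] face [   0.29 -152.08  108.48] F_face [ 1.19 -0.85  0.88] gap 0.4328955078094717 gf 0.0
rotvec left (tool) [ 0.73 -0.27 42.66]
[-36.79  26.83  94.1   32.33  40.5  -18.28]
top 18 [ -42.26 -152.99  -11.1 ] ((-48.816802978515625, -161.61495971679688), (34.22254943847656, 10.005603790283203), 58.12294006347656) -18.282074875098075 -5.240230289427388
side 93 [ -62.5  -161.24  -15.18] ((-49.96739959716797, -171.33929443359375), (50.62621307373047, 47.38774108886719), 45.13294219970703) -39.24073755860281 -7.2295383182840185
to go tool [-53.07 -32.79 108.06]
```

View pics/s4.png

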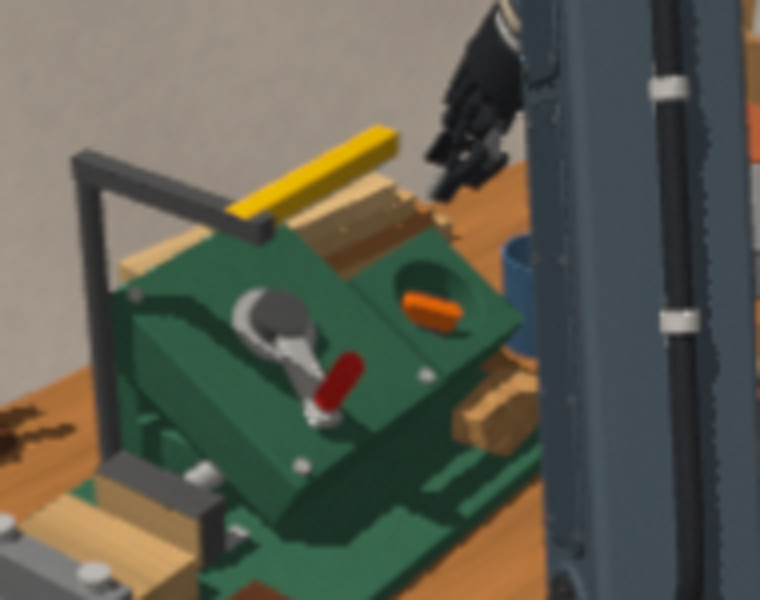

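The knob is visible at (432,312). The open gripper has drifted upslope, so I'll correct laterally above the well.

Request:
drive_tool:
  deltas: "-27 -16 0 0 0 0;-26 -17 30 0 0 -0.4;0 0 30 0 0 0;0 0 0 0 0 0;0 0 0 0 0 0"

```text
clock: 8.53
eef_pos: [622.8, -224.2, 157.6]
orientation: [[0.541, 0.682, 0.492], [0.756, -0.651, 0.07], [0.368, 0.335, -0.868]]
force: [0.7, -0.8, 1.4]
finger_gap: 0.435
grip_force: 0.0
```

```bash
python3 - <<'E'
from h import *
np.set_printoptions(precision=2,suppress=True)
s=rep(); R=s["orientation"]
print("to go tool", R.T@(world([-60,-165,0])-s["eef_pos"]))
p=vision.read_camera("top");cv2.imwrite("pics/t5.png",cv2.resize(p["image"][110:245,260:450,::-1],None,fx=4,fy=4,interpolation=cv2.INTER_CUBIC))
E
```

```text
t 8.5333 TCP [ 622.76 -224.16  157.59] face [ -67.59 -153.11   47.79] F_face [ 1.18 -0.84  0.88] gap 0.43459247169241966 gf 0.0
rotvec left (tool) [-0.33  0.08 42.76]
to go tool [-2.53 14.15 47.7 ]
```

View pics/t5.png

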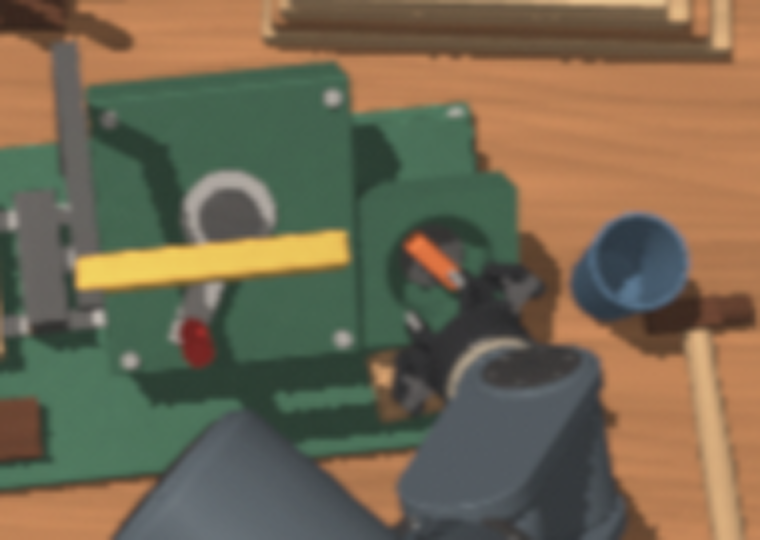

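The knob is visible with the fingers to its lower right. Centring, then descending.

Request:
drive_tool:
  deltas: "-2.5 14 0 0 0 0;0 0 20 0 0 0;0 0 0 0 0 0;0 0 0 0 0 0"

```text
clock: 8.92
eef_pos: [642.4, -235.3, 147.7]
orientation: [[0.539, 0.68, 0.497], [0.758, -0.649, 0.066], [0.367, 0.341, -0.865]]
force: [-0.0, 0.5, -0.0]
finger_gap: 0.435
grip_force: 0.0
```

```bash
python3 - <<'E'
from h import *
np.set_printoptions(precision=2,suppress=True)
s=rep(); R=s["orientation"]
print("to go tool", R.T@(world([-60,-165,-25])-s["eef_pos"]))
E
```

```text
t 8.9167 TCP [ 642.44 -235.32  147.67] face [ -56.92 -166.74   30.17] F_face [ 0.05  0.47 -0.04] gap 0.43450865050283627 gf 0.0
rotvec left (tool) [ 0.01 -0.07 42.94]
to go tool [-1.13 -3.41 55.16]
```

Request:
drive_tool:
  deltas: "-1 -3.4 15 0 0 0;0 0 12 0 0 0;0 0 10 0 0 0;0 0 0 0 0 0"

```text
clock: 9.25
eef_pos: [657.8, -231.3, 111.6]
orientation: [[0.54, 0.681, 0.495], [0.757, -0.65, 0.067], [0.367, 0.338, -0.866]]
force: [-0.1, 0.3, -0.9]
finger_gap: 0.433
grip_force: 0.0
```

Request:
drive_tool:
  deltas: "0 0 8 0 0 0;0 0 6 0 0 0;0 0 0 0 0 0;0 0 0 0 0 0"

```text
clock: 9.58
eef_pos: [664.7, -231.1, 100.3]
orientation: [[0.54, 0.68, 0.496], [0.757, -0.65, 0.066], [0.367, 0.34, -0.866]]
force: [0.4, -1.0, 0.5]
finger_gap: 0.435
grip_force: 0.0
```

```bash
python3 - <<'E'
from h import *
np.set_printoptions(precision=2,suppress=True)
s=rep(); R=s["orientation"]
print("to go tool", R.T@(world([-60,-165,-25])-s["eef_pos"]))
E
```

```text
t 9.5833 TCP [ 664.72 -231.11  100.3 ] face [ -60.99 -165.48  -22.17] F_face [ 0.45 -1.08  0.31] gap 0.43517048027661015 gf 0.0
rotvec left (tool) [-0.03 -0.01 42.86]
to go tool [1.05 0.32 2.83]
```

No contact so far. Closing on the bar.

Request:
drive_tool:
  deltas: "1 0 2 0 0 0;0 0 0 0 0 0;0 0 0 0 0 0;0 0 0 0 0 0;0 0 0 0 0 0;0 0 0 0 0 0"
  gripper: -1

```text
clock: 10.08
eef_pos: [667.2, -231.3, 100.2]
orientation: [[0.54, 0.678, 0.498], [0.757, -0.65, 0.063], [0.367, 0.343, -0.865]]
force: [3.8, -1.7, 1.9]
finger_gap: 0.16
grip_force: 60.1
```

Request:
drive_tool:
  deltas: "0 0 0 0 0 7;0 0 0 0 0 7;0 0 0 0 0 7;0 0 0 0 0 0"

```text
clock: 10.42
eef_pos: [667.5, -231.7, 100.3]
orientation: [[0.749, 0.436, 0.498], [0.471, -0.88, 0.063], [0.466, 0.188, -0.865]]
force: [4.2, -2.9, 0.8]
finger_gap: 0.162
grip_force: 60.0
```

Request:
drive_tool:
  deltas: "0 0 0 0 0 7;0 0 0 0 0 7;0 0 0 0 0 7;0 0 0 0 0 0"

```text
clock: 10.75
eef_pos: [667.6, -232.1, 100.4]
orientation: [[0.856, 0.138, 0.499], [0.124, -0.99, 0.062], [0.503, 0.009, -0.865]]
force: [4.2, -3.2, -0.6]
finger_gap: 0.155
grip_force: 60.0
```

```bash
python3 - <<'E'
from h import *
np.set_printoptions(precision=2,suppress=True)
s=rep(); print(s["joints"],s["ft_torque"],np.linalg.norm(s["force"]))
E
```

```text
t 10.75 TCP [ 667.61 -232.12  100.38] face [ -58.59 -166.85  -23.47] F_face [ 2.91 -3.74 -2.39] gap 0.15502996746168046 gf 59.98170554637909
rotvec left (tool) [ 0.22 -0.17  0.65]
[-36.83  40.54  96.43  46.98  28.47   5.93] [-0.32 -0.36 -0.25] 5.302597981833353
```

Forces are low. Turning the rest of the way.

Request:
drive_tool:
  deltas: "0 0 0 0 0 7;0 0 0 0 0 7;0 0 0 0 0 7;0 0 0 0 0 7;0 0 0 0 0 7;0 0 0 0 0 7;0 0 0 0 0 0;0 0 0 0 0 0"

```text
clock: 11.42
eef_pos: [667.5, -233.0, 100.2]
orientation: [[0.73, -0.468, 0.499], [-0.568, -0.821, 0.06], [0.381, -0.327, -0.865]]
force: [4.1, -4.5, 0.5]
finger_gap: 0.16
grip_force: 60.0
```

```bash
python3 - <<'E'
from h import *
np.set_printoptions(precision=2,suppress=True)
s=rep(); print(s["joints"],s["ft_torque"],np.linalg.norm(s["force"]))
E
```

```text
t 11.4167 TCP [ 667.46 -233.02  100.2 ] face [ -58.91 -167.73  -23.49] F_face [ 3.28 -5.03 -1.27] gap 0.1597319610367633 gf 59.969186782836914
rotvec left (tool) [  0.24  -0.26 -41.16]
[-36.87  40.55  96.43  46.96  28.39  47.71] [-0.51 -0.14 -0.39] 6.14084918128079
```

Request:
drive_tool:
  deltas: "0 0 0 0 0 0;0 0 0 0 0 0;0 0 0 0 0 0;0 0 0 0 0 0;0 0 -15 0 0 0;0 0 -25 0 0 0;0 0 -35 0 0 0;0 0 -35 0 0 0"
  gripper: -0.13

```text
clock: 12.08
eef_pos: [610.2, -236.4, 194.0]
orientation: [[0.734, -0.466, 0.493], [-0.567, -0.821, 0.068], [0.373, -0.33, -0.867]]
force: [0.2, -0.2, 0.6]
finger_gap: 0.433
grip_force: 0.0
```

Request:
drive_tool:
  deltas: "0 0 -10 0 0 -6.8;0 0 0 0 0 -6.8;0 0 0 0 0 -6.8;0 0 0 0 0 -6.8;0 0 0 0 0 -6.8;0 0 0 0 0 -6.8;0 0 0 0 0 0;0 0 0 0 0 0"
  gripper: 0.6

```text
clock: 12.75
eef_pos: [606.3, -237.7, 202.9]
orientation: [[0.86, 0.123, 0.495], [0.104, -0.992, 0.066], [0.5, -0.005, -0.866]]
force: [0.1, 0.1, 0.1]
finger_gap: 0.802
grip_force: 0.0
```

```bash
python3 - <<'E'
from h import *
np.set_printoptions(precision=2,suppress=True)
s=rep()
print("to go", RT.T@(world([-81,43.5,100])-s["eef_pos"])); p=jaw()
cv2.imwrite("pics/t6.png",cv2.resize(p["image"][110:245,210:400,::-1],None,fx=4,fy=4,interpolation=cv2.INTER_CUBIC))
E
```

```text
t 12.75 TCP [ 606.34 -237.67  202.93] face [ -60.55 -164.36   96.08] F_face [0.17 0.11 0.02] gap 0.8021088608415549 gf 0.0
rotvec left (tool) [-0.06  0.02 -0.51]
to go [ -20.45 -207.86   -3.92]
jaw y 146.95840920187624 [130.64 162.6 ] blank y 217.98888772165782 280 190
```

View pics/t6.png

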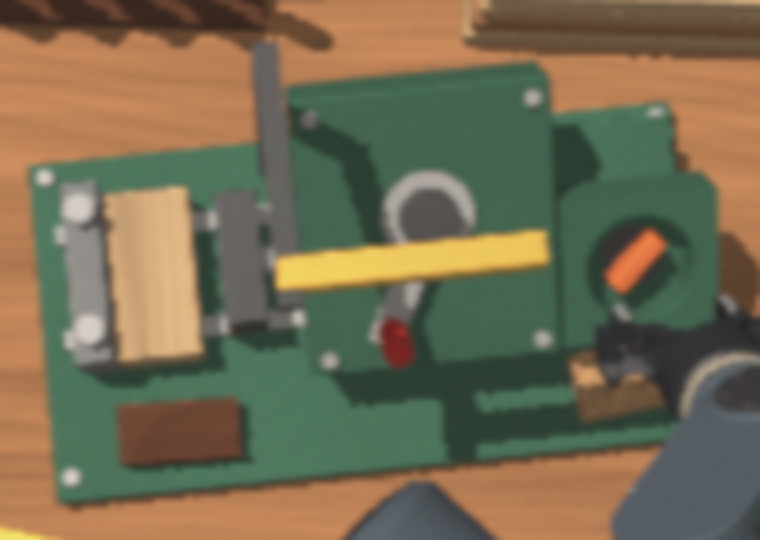

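The knob at (635,262) has turned over to its other end, the jaw hasn't moved, and the grip is at (397,345). Returning to the grip.

Request:
drive_tool:
  deltas: "-4 -35 0 0 0 -0.5;-4 -35 0 0 0 0;-4 -35 0 0 0 0;-4 -35 0 0 0 0;-4 -35 0 0 0 0;0 -32 0 0 0 0;0 0 0 0 0 0;0 0 0 0 0 0"

```text
clock: 13.47
eef_pos: [561.6, -33.2, 193.0]
orientation: [[0.858, 0.135, 0.495], [0.117, -0.991, 0.067], [0.5, 0.0, -0.866]]
force: [1.2, 0.0, -0.8]
finger_gap: 0.802
grip_force: 0.0
```

```bash
python3 - <<'E'
from h import *
np.set_printoptions(precision=2,suppress=True)
s=rep()
print("to go", RT.T@(world([-81,43.5,34])-s["eef_pos"]))
E
```

```text
t 13.4667 TCP [561.6  -33.21 193.04] face [-80.8   44.19  96.34] F_face [ 0.62 -0.11 -1.31] gap 0.8018334182059812 gf 0.0
rotvec left (tool) [-0.11  0.01  0.23]
to go [-0.2   0.69 62.34]
```

Request:
drive_tool:
  deltas: "0 0.7 20 0 0 0;0 0 20 0 0 0;0 0 15 0 0 0;0 0 7 0 0 0;0 0 0 0 0 0"

```text
clock: 13.88
eef_pos: [594.3, -33.7, 138.0]
orientation: [[0.859, 0.13, 0.496], [0.113, -0.992, 0.064], [0.5, 0.001, -0.866]]
force: [-0.2, -1.1, -0.6]
finger_gap: 0.801
grip_force: 0.0
```

Request:
drive_tool:
  deltas: "0 0 0 0 0 0;0 0 0 0 0 0;0 0 0 0 0 0;0 0 0 0 0 0;0 0 0 0 0 0;0 0 0 0 0 0;0 0 0 0 0 0"
  gripper: -1

```text
clock: 14.47
eef_pos: [593.5, -32.3, 140.3]
orientation: [[0.857, 0.132, 0.498], [0.116, -0.991, 0.064], [0.502, 0.002, -0.865]]
force: [-2.3, -0.4, 6.4]
finger_gap: 0.265
grip_force: 58.6
```

```bash
cat >> h.py <<'E'
def arc(a1,n,xo=-1.0):
    s=rep(); f=face(s["eef_pos"]); a0=np.arcsin(f[1]/90); A=np.linspace(a0,a1,n+1)
    X=np.c_[-90*np.cos(A)+xo,90*np.sin(A)]; d=np.diff(X,axis=0); print("a0",a0,"xerr",f[0]-X[0,0],"z",f[2])
    print(";".join(f"{x:.1f} {-y:.1f} 0 0 0 0" for x,y in d))
E
python3 - <<'E'
from h import *
np.set_printoptions(precision=2,suppress=True)
arc(-0.72,14)
E
```

```text
t 14.4667 TCP [593.55 -32.32 140.35] face [-79.61  40.9   34.82] F_face [ 1.2  -0.11  6.71] gap 0.26532034937113336 gf 58.62033802550286
rotvec left (tool) [ 0.07 -0.12  0.16]
a0 0.471808803218537 xerr 1.5573901862815092 z 34.81819242632286
-3.2 7.0 0 0 0 0;-2.6 7.2 0 0 0 0;-2.0 7.4 0 0 0 0;-1.3 7.5 0 0 0 0;-0.7 7.6 0 0 0 0;-0.0 7.7 0 0 0 0;0.6 7.6 0 0 0 0;1.3 7.6 0 0 0 0;1.9 7.4 0 0 0 0;2.5 7.2 0 0 0 0;3.1 7.0 0 0 0 0;3.7 6.7 0 0 0 0;4.3 6.4 0 0 0 0;4.8 6.0 0 0 0 0
```

Request:
drive_tool:
  deltas: "-3.2 7 0 0 0 0;-2.6 7.2 0 0 0 0;-2 7.4 0 0 0 0;-1.3 7.5 0 0 0 0;-0.7 7.6 0 0 0 0;0 7.7 0 0 0 0;0.6 7.6 0 0 0 0;1.3 7.6 0 0 0 0"

```text
clock: 15.13
eef_pos: [593.0, -90.9, 135.6]
orientation: [[0.859, 0.134, 0.495], [0.116, -0.991, 0.068], [0.499, -0.001, -0.866]]
force: [-4.1, 3.2, 6.2]
finger_gap: 0.265
grip_force: 58.9
```

```bash
python3 - <<'E'
from h import *
np.set_printoptions(precision=2,suppress=True)
arc(-0.70,7); jaw()
E
```

```text
t 15.1333 TCP [592.99 -90.89 135.58] face [-89.1  -17.1   34.78] F_face [-0.07  3.68  7.17] gap 0.26474371981819966 gf 58.94595284946263
rotvec left (tool) [-0.16  0.05  0.17]
a0 -0.19113840938190454 xerr 0.26359451312715976 z 34.78408623401174
1.5 6.4 0 0 0 0;1.9 6.2 0 0 0 0;2.4 6.1 0 0 0 0;2.8 5.9 0 0 0 0;3.2 5.7 0 0 0 0;3.6 5.4 0 0 0 0;4.0 5.2 0 0 0 0
jaw y 146.59672915899455 [130.09 162.65] blank y 220.01230691575415 286 195
```

Request:
drive_tool:
  deltas: "1.5 6.4 0 0 0 0;1.9 6.2 0 0 0 0;2.4 6.1 0 0 0 0;2.8 5.9 0 0 0 0;3.2 5.7 0 0 0 0;3.6 5.4 0 0 0 0;4 5.2 0 0 0 0;0 0 0 0 0 0"

```text
clock: 15.85
eef_pos: [616.6, -131.8, 146.0]
orientation: [[0.858, 0.132, 0.497], [0.116, -0.991, 0.063], [0.501, 0.004, -0.865]]
force: [-4.5, -3.1, 5.4]
finger_gap: 0.264
grip_force: 58.9
```

```bash
python3 - <<'E'
from h import *
np.set_printoptions(precision=2,suppress=True)
arc(0.0,8); jaw()
E
```

```text
t 15.85 TCP [ 616.55 -131.85  146.01] face [-68.28 -60.78  34.81] F_face [-1.54 -2.47  7.13] gap 0.2635144125024254 gf 58.92313190270215
rotvec left (tool) [ 0.16 -0.06  0.18]
a0 -0.7413571744159262 xerr -0.8967899566239481 z 34.80873367528343
-5.3 -6.4 0 0 0 0;-4.7 -6.9 0 0 0 0;-4.1 -7.3 0 0 0 0;-3.4 -7.6 0 0 0 0;-2.7 -7.9 0 0 0 0;-1.9 -8.1 0 0 0 0;-1.2 -8.3 0 0 0 0;-0.4 -8.3 0 0 0 0
jaw y 146.60146730281193 [130.54 162.59] blank y 221.28149002159432 280 198
```

Request:
drive_tool:
  deltas: "-5.3 -6.4 0 0 0 0;-4.7 -6.9 0 0 0 0;-4.1 -7.3 0 0 0 0;-3.4 -7.6 0 0 0 0;-2.7 -7.9 0 0 0 0;-1.9 -8.1 0 0 0 0;-1.2 -8.3 0 0 0 0;-0.4 -8.3 0 0 0 0"

```text
clock: 16.57
eef_pos: [589.9, -75.8, 134.9]
orientation: [[0.856, 0.128, 0.5], [0.115, -0.992, 0.058], [0.504, 0.008, -0.864]]
force: [0.4, -7.0, 6.1]
finger_gap: 0.263
grip_force: 59.1
```

```bash
python3 - <<'E'
from h import *
np.set_printoptions(precision=2,suppress=True)
arc(0.72,9); jaw()
E
```

```text
t 16.5667 TCP [589.86 -75.85 134.95] face [-90.4   -1.77  34.81] F_face [ 2.63 -7.02  5.53] gap 0.26289199109371836 gf 59.09596816294652
rotvec left (tool) [ 0.46 -0.24  0.11]
a0 -0.01970877076305157 xerr 0.5835399503906871 z 34.81186206518693
0.2 -7.4 0 0 0 0;0.8 -7.4 0 0 0 0;1.4 -7.3 0 0 0 0;2.0 -7.1 0 0 0 0;2.5 -6.9 0 0 0 0;3.1 -6.7 0 0 0 0;3.6 -6.4 0 0 0 0;4.2 -6.1 0 0 0 0;4.6 -5.8 0 0 0 0
jaw y 155.78763359017546 [138.97 172.12] blank y 215.06457053882153 295 221
```

The jaw is closing at about 7 N. Continuing.

Request:
drive_tool:
  deltas: "0.2 -7.4 0 0 0 0;0.8 -7.4 0 0 0 0;1.4 -7.3 0 0 0 0;2 -7.1 0 0 0 0;2.5 -6.9 0 0 0 0"

```text
clock: 17.03
eef_pos: [591.5, -39.6, 138.6]
orientation: [[0.856, 0.128, 0.501], [0.115, -0.992, 0.057], [0.504, 0.009, -0.863]]
force: [-0.5, -9.2, 4.9]
finger_gap: 0.265
grip_force: 59.1
```

```bash
python3 - <<'E'
from h import *
np.set_printoptions(precision=2,suppress=True)
arc(0.72,5); jaw()
E
```

```text
t 17.0333 TCP [591.51 -39.56 138.61] face [-83.05  33.99  34.79] F_face [ 1.04 -9.02  5.09] gap 0.2646195184662929 gf 59.12714383313869
rotvec left (tool) [ 0.51 -0.29  0.11]
a0 0.3872596581567331 xerr 1.2864050418041302 z 34.79285932442764
2.4 -5.5 0 0 0 0;2.8 -5.3 0 0 0 0;3.1 -5.1 0 0 0 0;3.5 -4.9 0 0 0 0;3.8 -4.6 0 0 0 0
jaw y 161.95493178526957 [145.79 178.05] blank y 218.70413680656915 289 174
```

Request:
drive_tool:
  deltas: "2.4 -5.5 0 0 0 0;2.8 -5.3 0 0 0 0"

```text
clock: 17.25
eef_pos: [594.7, -28.6, 141.2]
orientation: [[0.856, 0.127, 0.502], [0.114, -0.992, 0.057], [0.505, 0.009, -0.863]]
force: [0.4, -9.2, 4.8]
finger_gap: 0.264
grip_force: 59.2
```

Request:
drive_tool:
  deltas: "3.1 -5.1 0 0 0 0;3.5 -4.9 0 0 0 0"

```text
clock: 17.42
eef_pos: [599.2, -18.0, 144.6]
orientation: [[0.855, 0.127, 0.502], [0.114, -0.992, 0.056], [0.505, 0.009, -0.863]]
force: [-0.6, -11.6, 4.5]
finger_gap: 0.266
grip_force: 59.2
```

```bash
python3 - <<'E'
from h import *
np.set_printoptions(precision=2,suppress=True)
arc(0.72,2); p=jaw()
cv2.imwrite("pics/t7.png",cv2.resize(p["image"][145:205,215:300,::-1],None,fx=8,fy=8,interpolation=cv2.INTER_CUBIC))
E
```

```text
t 17.4167 TCP [599.24 -18.03 144.63] face [-70.97  54.32  34.77] F_face [  0.41 -11.37   4.95] gap 0.26551346859329605 gf 59.186438510296284
rotvec left (tool) [ 0.57 -0.35  0.1 ]
a0 0.6479868810159172 xerr 1.7908643339359287 z 34.76600665137111
2.0 -2.5 0 0 0 0;2.1 -2.5 0 0 0 0
jaw y 163.62189492976069 [134.67 178.8 ] blank y 213.53918284266717 271 216
```

View pics/t7.png

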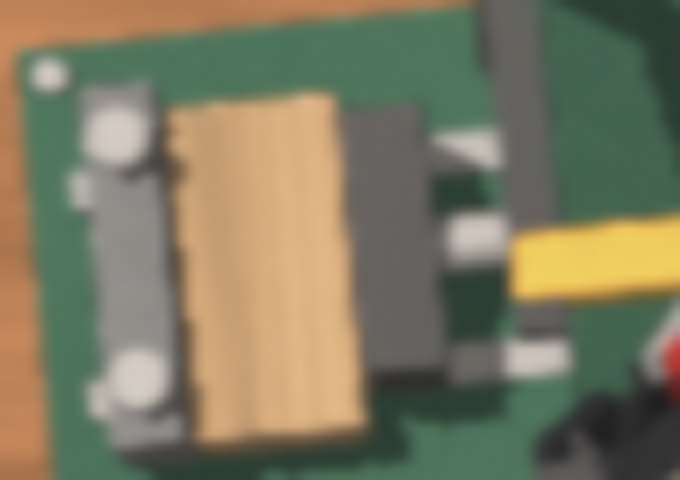

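The jaw touches the blank (edge near x=350), and a sliver is left at the fence (x≈180). Swinging back for another stroke.

```bash
python3 - <<'E'
from h import *
np.set_printoptions(precision=2,suppress=True)
arc(-0.4,14,0.5)
E
```

```text
t 17.4667 TCP [599.71 -17.19 145.  ] face [-70.28  55.1   34.81] F_face [ 2.17 -8.8   4.13] gap 0.2636711273935714 gf 59.00642048785812
rotvec left (tool) [ 0.51 -0.38  0.15]
a0 0.6588831077221401 xerr 0.3776809022063645 z 34.80602327658569
-4.0 5.5 0 0 0 0;-3.5 5.8 0 0 0 0;-3.1 6.1 0 0 0 0;-2.6 6.3 0 0 0 0;-2.1 6.5 0 0 0 0;-1.6 6.6 0 0 0 0;-1.1 6.7 0 0 0 0;-0.6 6.8 0 0 0 0;-0.1 6.8 0 0 0 0;0.4 6.8 0 0 0 0;0.9 6.7 0 0 0 0;1.4 6.7 0 0 0 0;1.9 6.5 0 0 0 0;2.4 6.4 0 0 0 0
```

Request:
drive_tool:
  deltas: "-4 5.5 0 0 0 0;-3.5 5.8 0 0 0 0;-3.1 6.1 0 0 0 0;-2.6 6.3 0 0 0 0;-2.1 6.5 0 0 0 0;-1.6 6.6 0 0 0 0;-1.1 6.7 0 0 0 0"

```text
clock: 18.05
eef_pos: [588.9, -59.8, 135.6]
orientation: [[0.856, 0.133, 0.5], [0.116, -0.991, 0.066], [0.504, 0.002, -0.863]]
force: [2.9, 0.6, 7.0]
finger_gap: 0.264
grip_force: 59.0
```

Request:
drive_tool:
  deltas: "-0.6 6.8 0 0 0 0;-0.1 6.8 0 0 0 0;0.4 6.8 0 0 0 0;0.9 6.7 0 0 0 0;1.4 6.7 0 0 0 0;1.9 6.5 0 0 0 0;2.4 6.4 0 0 0 0;0 0 0 0 0 0"

```text
clock: 18.72
eef_pos: [598.5, -105.7, 137.6]
orientation: [[0.858, 0.133, 0.497], [0.116, -0.991, 0.065], [0.501, 0.002, -0.865]]
force: [-4.5, -0.5, 5.5]
finger_gap: 0.266
grip_force: 59.3
```

```bash
python3 - <<'E'
from h import *
np.set_printoptions(precision=2,suppress=True)
arc(0.3,18,0); jaw()
E
```

```text
t 18.7167 TCP [ 598.5  -105.68  137.61] face [-85.02 -32.48  34.78] F_face [-1.19  0.08  7.01] gap 0.26570387012890934 gf 59.28647469962016
rotvec left (tool) [ 0.05 -0.07  0.16]
a0 -0.36922553486438386 xerr -1.086798889350959 z 34.784431006942576
-1.1 -3.1 0 0 0 0;-1.0 -3.2 0 0 0 0;-0.9 -3.2 0 0 0 0;-0.8 -3.3 0 0 0 0;-0.7 -3.3 0 0 0 0;-0.5 -3.3 0 0 0 0;-0.4 -3.3 0 0 0 0;-0.3 -3.3 0 0 0 0;-0.2 -3.3 0 0 0 0;-0.1 -3.3 0 0 0 0;0.1 -3.3 0 0 0 0;0.2 -3.3 0 0 0 0;0.3 -3.3 0 0 0 0;0.4 -3.3 0 0 0 0;0.6 -3.3 0 0 0 0;0.7 -3.3 0 0 0 0;0.8 -3.2 0 0 0 0;0.9 -3.2 0 0 0 0
jaw y 163.18994863314478 [133.14 178.94] blank y 213.05338049752703 273 247
```

Request:
drive_tool:
  deltas: "-1.1 -3.1 0 0 0 0;-1 -3.2 0 0 0 0;-0.9 -3.2 0 0 0 0;-0.8 -3.3 0 0 0 0"

```text
clock: 19.1
eef_pos: [594.6, -95.6, 136.2]
orientation: [[0.857, 0.129, 0.499], [0.115, -0.992, 0.058], [0.503, 0.008, -0.865]]
force: [-2.1, -7.9, 5.6]
finger_gap: 0.266
grip_force: 59.4
```

Request:
drive_tool:
  deltas: "-0.7 -3.3 0 0 0 0;-0.5 -3.3 0 0 0 0;-0.4 -3.3 0 0 0 0"

```text
clock: 19.35
eef_pos: [591.8, -86.1, 135.3]
orientation: [[0.857, 0.129, 0.499], [0.115, -0.992, 0.058], [0.502, 0.008, -0.865]]
force: [-2.0, -7.5, 4.1]
finger_gap: 0.262
grip_force: 59.4
```

Request:
drive_tool:
  deltas: "-0.3 -3.3 0 0 0 0;-0.2 -3.3 0 0 0 0"

```text
clock: 19.52
eef_pos: [590.5, -79.6, 135.0]
orientation: [[0.857, 0.129, 0.499], [0.115, -0.992, 0.058], [0.502, 0.007, -0.865]]
force: [-3.5, -7.3, 5.1]
finger_gap: 0.265
grip_force: 59.4
```

```bash
python3 - <<'E'
from h import *
np.set_printoptions(precision=2,suppress=True)
arc(0.3,14,0); jaw()
E
```

```text
t 19.5167 TCP [590.48 -79.57 135.02] face [-90.25  -5.54  34.81] F_face [-1.34 -6.77  6.61] gap 0.2645550797902011 gf 59.414704238752165
rotvec left (tool) [ 0.42 -0.15  0.12]
a0 -0.06158541727158853 xerr -0.41919846054683774 z 34.80786491396293
-0.1 -2.3 0 0 0 0;-0.1 -2.3 0 0 0 0;0.0 -2.3 0 0 0 0;0.1 -2.3 0 0 0 0;0.1 -2.3 0 0 0 0;0.2 -2.3 0 0 0 0;0.2 -2.3 0 0 0 0;0.3 -2.3 0 0 0 0;0.4 -2.3 0 0 0 0;0.4 -2.3 0 0 0 0;0.5 -2.3 0 0 0 0;0.5 -2.3 0 0 0 0;0.6 -2.2 0 0 0 0;0.7 -2.2 0 0 0 0
jaw y 166.7359711765327 [139.26 181.88] blank y 217.14283468024354 269 207
```

Request:
drive_tool:
  deltas: "-0.1 -2.3 0 0 0 0;0 -2.3 0 0 0 0;0 -2.3 0 0 0 0"

```text
clock: 19.82
eef_pos: [589.9, -74.7, 135.0]
orientation: [[0.857, 0.126, 0.5], [0.115, -0.992, 0.054], [0.503, 0.011, -0.864]]
force: [-4.6, -13.9, 4.7]
finger_gap: 0.263
grip_force: 59.7
```

Request:
drive_tool:
  deltas: "0.1 -2.3 0 0 0 0;0.1 -2.3 0 0 0 0"

```text
clock: 19.98
eef_pos: [589.6, -72.2, 135.1]
orientation: [[0.857, 0.123, 0.5], [0.114, -0.992, 0.049], [0.503, 0.015, -0.864]]
force: [-6.8, -19.7, 4.0]
finger_gap: 0.269
grip_force: 60.2
```

Request:
drive_tool:
  deltas: "0.2 -2 0 0 0 0;0.2 -2 0 0 0 0"

```text
clock: 20.15
eef_pos: [589.5, -70.0, 135.2]
orientation: [[0.857, 0.121, 0.501], [0.114, -0.993, 0.045], [0.502, 0.018, -0.864]]
force: [-7.8, -23.5, 2.6]
finger_gap: 0.265
grip_force: 60.6
```

The crank has gone firm at about 24 N (roughly 100 N on the blank). Easing off, releasing and retracting.

Request:
drive_tool:
  deltas: "0 3 0 0 0 0;0 3 0 0 0 0;0 0 0 0 0 0"

```text
clock: 20.4
eef_pos: [589.8, -73.7, 135.1]
orientation: [[0.857, 0.124, 0.5], [0.114, -0.992, 0.051], [0.502, 0.013, -0.865]]
force: [-5.9, -15.2, 3.3]
finger_gap: 0.268
grip_force: 60.1
```

Request:
drive_tool:
  deltas: "0 0 0 0 0 0;0 0 0 0 0 0;0 0 0 0 0 0;0 0 0 0 0 0;0 0 -15 0 0 0;0 0 -25 0 0 0;0 0 -30 0 0 0;0 0 -40 0 0 0"
  gripper: 0.5

```text
clock: 21.07
eef_pos: [532.5, -73.0, 228.2]
orientation: [[0.86, 0.134, 0.491], [0.116, -0.991, 0.068], [0.496, -0.002, -0.868]]
force: [1.1, -0.3, 1.3]
finger_gap: 0.754
grip_force: 0.0
```

Request:
drive_tool:
  deltas: "0 0 -40 0 0 0;0 0 -40 0 0 0;-20 10 -30 0 0 0;-30 30 0 0 0 0;-30 30 0 0 0 0;0 0 0 0 0 0;0 0 0 0 0 0"

```text
clock: 21.65
eef_pos: [419.6, -160.5, 284.7]
orientation: [[0.859, 0.127, 0.495], [0.11, -0.992, 0.064], [0.5, -0.001, -0.866]]
force: [-0.2, 0.4, 0.1]
finger_gap: 0.752
grip_force: 0.0
```

```bash
python3 - <<'E'
from h import *
np.set_printoptions(precision=2,suppress=True)
rep(); p=jaw()
cv2.imwrite("pics/t8.png",cv2.resize(p["image"][110:245,210:400,::-1],None,fx=4,fy=4,interpolation=cv2.INTER_CUBIC))
E
```

```text
t 21.65 TCP [ 419.59 -160.49  284.68] face [-171.3   -63.46  254.42] F_face [-0.03  0.42  0.15] gap 0.7521258125005928 gf 0.0
rotvec left (tool) [ 0.05  0.03 -0.2 ]
jaw y 167.3570781936848 [151.19 182.32] blank y 215.36909373505912 267 205
```

View pics/t8.png

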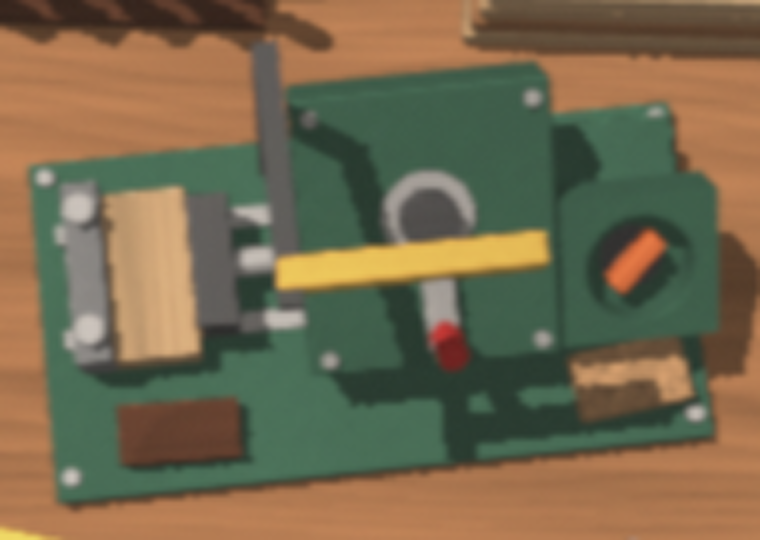

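The blank is against the fence and the gripper is clear. I'll re-feel the crank gently, below the earlier peak, to confirm the clamp holds firm.

```bash
python3 - <<'E'
from h import *
np.set_printoptions(precision=2,suppress=True)
s=rep(); print("to go", RT.T@(world([-90,1,100])-s["eef_pos"]))
p=vision.read_camera("top"); W=allcloud(p); h,sa,v=[hsv(p)[...,i] for i in range(3)]
F=(W-PIV)@RF
m=(abs(F[...,0]+80)<40)&(abs(F[...,1])<60)&(F[...,2]>15)&(F[...,2]<95)&((h<5)|(h>174))&(sa>140)
print(m.sum(),np.median(F[m],0))
E
```

```text
t 21.7 TCP [ 420.23 -158.9   284.83] face [-170.49  -61.98  254.12] F_face [-0.19  0.52  0.55] gap 0.7531406091269114 gf 0.0
rotvec left (tool) [-0.05  0.02 -0.03]
to go [ 80.49 -62.98 154.12]
70 [-83.75  -6.19  71.17]
```

Request:
drive_tool:
  deltas: "27 -22 20 0 0 0;27 -22 20 0 0 0;27 -14 30 0 0 0;0 0 30 0 0 0;0 0 30 0 0 0;0 0 20 0 0 0;0 0 0 0 0 0;0 0 0 0 0 0"

```text
clock: 22.42
eef_pos: [556.2, -79.4, 195.1]
orientation: [[0.859, 0.138, 0.494], [0.119, -0.99, 0.07], [0.498, -0.001, -0.867]]
force: [-0.5, -0.7, 0.1]
finger_gap: 0.748
grip_force: 0.0
```

```bash
python3 - <<'E'
from h import *
np.set_printoptions(precision=2,suppress=True)
s=rep(); print("to go", s["orientation"].T@(world([-90,-5,34])-s["eef_pos"]))
E
```

```text
t 22.4167 TCP [556.19 -79.39 195.15] face [-89.61  -0.89 103.87] F_face [-0.43 -0.62  0.35] gap 0.7478198254311718 gf 0.0
rotvec left (tool) [-0.26  0.1   0.35]
to go [-0.3   4.43 69.85]
```

Request:
drive_tool:
  deltas: "0 4 20 0 0 0.3;0 0 20 0 0 0;0 0 20 0 0 0;0 0 10 0 0 0;0 0 0 0 0 0"

```text
clock: 22.83
eef_pos: [591.9, -81.1, 135.6]
orientation: [[0.858, 0.13, 0.496], [0.112, -0.992, 0.067], [0.501, -0.002, -0.866]]
force: [0.5, -0.6, -0.7]
finger_gap: 0.754
grip_force: 0.0
```

Request:
drive_tool:
  deltas: "0 0 0 0 0 0;0 0 0 0 0 0;0 0 0 0 0 0;0 0 0 0 0 0;0 0 0 0 0 0;0 0 0 0 0 0;0 0 0 0 0 0"
  gripper: -1

```text
clock: 23.42
eef_pos: [591.5, -82.1, 137.0]
orientation: [[0.858, 0.128, 0.498], [0.111, -0.992, 0.065], [0.502, -0.001, -0.865]]
force: [-3.6, -0.4, 7.3]
finger_gap: 0.266
grip_force: 58.3
```

```bash
python3 - <<'E'
from h import *
np.set_printoptions(precision=2,suppress=True)
s=rep()
E
```

```text
t 23.4167 TCP [591.48 -82.07 136.99] face [-88.69  -8.15  36.18] F_face [0.53 0.1  8.18] gap 0.26579036940942374 gf 58.32865557982586
rotvec left (tool) [ 0.02 -0.13 -0.13]
```

Request:
drive_tool:
  deltas: "0 -2 0 0 0 0;0 0 0 0 0 0"

```text
clock: 23.58
eef_pos: [591.2, -80.6, 137.0]
orientation: [[0.858, 0.128, 0.498], [0.111, -0.992, 0.064], [0.502, 0.0, -0.865]]
force: [-3.2, -1.5, 6.4]
finger_gap: 0.264
grip_force: 58.4
```

Request:
drive_tool:
  deltas: "0 -2 0 0 0 0;0 0 0 0 0 0"

```text
clock: 23.75
eef_pos: [591.1, -79.4, 137.0]
orientation: [[0.858, 0.127, 0.498], [0.11, -0.992, 0.062], [0.502, 0.002, -0.865]]
force: [-4.6, -3.5, 6.1]
finger_gap: 0.268
grip_force: 58.5
```

Request:
drive_tool:
  deltas: "0 -2 0 0 0 0;0 0 0 0 0 0"

```text
clock: 23.92
eef_pos: [590.9, -78.3, 136.9]
orientation: [[0.858, 0.125, 0.498], [0.11, -0.992, 0.06], [0.502, 0.003, -0.865]]
force: [-6.2, -5.3, 6.3]
finger_gap: 0.264
grip_force: 58.6
```

Request:
drive_tool:
  deltas: "0 -2 0 0 0 0;0 0 0 0 0 0"

```text
clock: 24.08
eef_pos: [590.7, -77.1, 137.0]
orientation: [[0.858, 0.124, 0.499], [0.11, -0.992, 0.058], [0.502, 0.005, -0.865]]
force: [-5.6, -7.2, 5.0]
finger_gap: 0.268
grip_force: 58.7
```

Request:
drive_tool:
  deltas: "0 -2 0 0 0 0;0 0 0 0 0 0"

```text
clock: 24.25
eef_pos: [590.6, -76.1, 137.0]
orientation: [[0.858, 0.123, 0.499], [0.11, -0.992, 0.056], [0.502, 0.006, -0.865]]
force: [-6.0, -9.3, 5.2]
finger_gap: 0.265
grip_force: 58.8
```

Force rises straight from zero with no sliding plateau at 5–7 N, so the crank is firm and the clamp holds. Unloading, releasing and handing in.

Request:
drive_tool:
  deltas: "0 3 0 0 0 0;0 3 0 0 0 0;0 3 0 0 0 0;0 0 0 0 0 0"

```text
clock: 24.58
eef_pos: [591.5, -82.2, 137.0]
orientation: [[0.858, 0.127, 0.498], [0.11, -0.992, 0.064], [0.502, 0.0, -0.865]]
force: [-3.4, -1.5, 6.8]
finger_gap: 0.263
grip_force: 58.8
```

Request:
drive_tool:
  deltas: "0 0 0 0 0 0;0 0 0 0 0 0;0 0 0 0 0 0;0 0 0 0 0 0;0 0 -15 0 0 0;0 0 -25 0 0 0;0 0 -30 0 0 0;0 0 -40 0 0 0"
  gripper: 0.5

```text
clock: 25.25
eef_pos: [535.7, -87.8, 229.7]
orientation: [[0.861, 0.129, 0.492], [0.11, -0.992, 0.067], [0.497, -0.004, -0.868]]
force: [0.7, -0.4, 0.7]
finger_gap: 0.751
grip_force: 0.0
```

Request:
drive_tool:
  deltas: "0 0 -40 0 0 0;0 0 -40 0 0 0;0 0 -20 0 0 0;0 0 0 0 0 0;0 0 0 0 0 0;0 0 0 0 0 0"

```text
clock: 25.75
eef_pos: [486.9, -94.5, 316.5]
orientation: [[0.859, 0.129, 0.495], [0.11, -0.992, 0.066], [0.499, -0.002, -0.866]]
force: [0.6, 0.3, 0.0]
finger_gap: 0.75
grip_force: 0.0
```

```bash
python3 - <<'E'
from h import *
np.set_printoptions(precision=2,suppress=True)
rep(); jaw(); print(ticket.finish_job())
E
```

```text
t 25.75 TCP [486.92 -94.45 316.5 ] face [-90.11  -6.78 244.28] F_face [ 0.53  0.22 -0.29] gap 0.7501159739043571 gf 0.0
rotvec left (tool) [-0.05  0.03 -0.16]
jaw y 167.0926343397551 [145.56 182.54] blank y 213.04713281912115 266 204
the job is handed in; nothing more can be done
None
```

The ratchet was set to open, so I turned the knob over and cranked the blank tight against the fence, stopping at about 24 N on the grip (an estimated 100–115 N on the wood, under the 150 N limit); the crank was still firm when I felt it again, and I let go and handed the job in at 25.75 s (no verdict returned).

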